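# Secure the lid of the potsherd finds box

### The job

Push the clear lid of the finds box that holds the red-brown potsherds fully shut, then turn that box's orange turnbutton anticlockwise until it stands square across the lid edge, and let go. Do not touch the other box, the one with bones.

Things in the scene. Friction and masses are not known exactly. Their poses are not given: they have to be found in the camera images.
- pottery_box: white plastic finds box holding red-brown potsherds, fixed to the table, 180 (its x) x 200 (its y) x 90 mm high. Origin: centre of its underside; z up; its -x side is the front, facing the robot within about 20 degrees of straight -x. Its lid is hinged at the far (+x) side; its orange turnbutton stands on a bracket in front of the box.
- bone_box: the same kind of box, with the same lid and orange turnbutton, sizes and axes, but holding pale bones: not to be touched. Origin: centre of its underside.
- pottery_lid (a joint): white-framed clear lid, 180 x 200 x 8 mm. Hinge line along box y at box x = +90, z = 90 mm; lid top at z = 98 mm when shut. Value: rad, 0 = shut (firm stop), grows as the front edge rises; starts at 0.25 to 0.55. Stays where left; 2 to 5 N down on its front half shuts it. Ajar, it leaves no room for fingers at the turnbutton.
- pottery_button (a joint): orange bar 104 x 18 mm, box z 102 to 110 mm, turning on a vertical pivot at its middle, at box x = -116, y = 0. Grip fin along its middle: 46 long, 12 thick, top at z = 146 mm. Value: rad, 0 = along box y, clear of the lid; grows anticlockwise from above to a firm stop at 1.571 = along box x, over the lid edge. Starts at 0 to 0.3; friction 0.08 N m.

How it is judged:
By the outcome, as a careful person would: the job done as asked, in the order asked, and still so for the second after the job is handed in, with the robot touching nothing.
It also fails if it takes over 45 s, if anything falls off the work surface, if the arm or the gripper's body presses on something with over 40 N, if the wrist force passes 120 N, or if a joint passes its speed limit or range.

### The arm

A 6-joint arm with a two-finger parallel gripper is mounted at the origin on the work surface. World frame = base frame: x ahead of the robot, y to its left, z up, the work surface at z = 0. Lengths are in mm, angles in rad, forces in N, time in s.
With the tool pointing down it reaches from about 350 to 875 mm from the base axis. Payload 4.2 kg.
Tool frame: the origin (TCP) lies midway between the tips of the shut fingers; the grasp point (between the pads) lies 19 mm behind it (arm.tcp_to_grasp is the distance from the TCP to the grasp point, in mm); z points along the fingers, y is the line along which they close (so a half turn about z gives the same grasp; the last joint's range is limited). The gripper opens to 85 mm and grips with 20 to 120 N. Pads are 22 mm wide; open, the fingers measure 114 mm over their backs; the gripper's body (76 mm by 85 mm) begins 54 mm behind the grasp point. The pads swing forward as they close: fully open they stand 13 mm farther back than shut.
Start: joints at [1.363, 0.385, 0.008, 0, -1.194, -0.259], TCP at [281.236, 558.127, 231.312] pointing down, gripper open.
Joint ranges: [-3.14, 3.14], [-1.21, 2.06], [-1.07, 1.41], [-3.16, 2.05], [-2.99, -0.16], [-3.1, 3.1]. Speed limits (rad/s): [2.79, 2.79, 3.14, 3.14, 3.14, 3.14].

### API

Orientations are given as a unit quaternion [x, y, z, w].
In Python, from bench import arm gives the robot as it stands.
- The arm moves only by the tool arm_command, never from a script. Its argument "rows" is a list of rows, each a list of 2 entries, a list of its own where there are three numbers: the shift along the tool's x, y, z as a fraction of full scale, then the turn, a rotation vector about the tool's x, y, z as a fraction of full scale. In form: [[[x, y, z], [wx, wy, wz]], ...]. A call has 1 to 5 rows; each row is the pose to reach, as a shift and turn from the pose commanded when the call began, along the tool's axes at that moment, turning the shorter way round; what a row does not reach only later rows make up. Full scale, the value 1, is 0.25 m for a shift and 180 degrees for a turn. A row lasts 1/10 s, in which the tool goes at most 50 mm and 8.59 degrees, less where a joint would pass 70% of its speed; a pose out of reach is approached as far as the arm can. A call with a number of a shift or a turn outside -1 to 1 is refused whole. A call with a gripper value outside its range is refused whole. "grip" is the opening, from 0 (shut) to 1 (fully open), set as the call begins (left out, the last holds). The fingers move at their own pace and stop on an object; the grip force is fixed at half the most. Time passes only in rows, so rows that repeat a pose let the fingers close. It gives the time, the measured TCP pose, the force, the opening and the grip force at its end, in the units of the state.
- arm.read_state(): the state, without advancing time (a new reading comes with each control period).
- arm.get_image(name): name is "side" or "top"; returns (picture, depth): 384x512x3 uint8, blue, green, red; 384x512 float32, mm along the optical axis (not along the pixel's ray), 0 where there is no reading.
- arm.camera_info(name): a dict with "fx", "fy", "cx", "cy" (pixels), "k1" (the pictures are not rectified: a ray, as slopes to the right and down, at radius r is drawn at 1 + k1 r^2 times it, then the intrinsics apply), "extrinsics" (4x4, takes a point from camera to world coordinates). Camera axes: x right, y down, z forward; pixel columns grow to the right and rows downward; lengths in mm; the calibration is good to about 2 mm. A picture is of the moment at which its call begins. camera_info takes no time and is no camera call.
- arm.job_done(): hands the job in; it is judged then, once.
Trained networks look in the newest picture that a camera, given by its name, has taken for a name from the list of things; names that differ only in an ending like _2 or _b are one class to them, and where a whole thing is asked for, a point or a joint stands for the part that bears it (a point fixed in the world has none). Each returns a list of dicts, best first, with "score" (0 to 1); they miss things now and then, are a little off and sometimes report something else, mostly with a low value. They report only what shows in the picture. A call takes as long as a camera call.
- arm.spot_in(camera, query): "position" ([column, row] in pixels, amid what is visible of it).
The state is a dict: "clock": time; "joints": joint angles; "joint_vel": joint speeds; "joint_efforts": joint torques, N m; "position": TCP position; "ee_rot": TCP orientation; "contact_force": force on the tool from outside, world axes, zero at the start; "wrist_torque": the same for the moment, N m; "gripper_width": finger opening in mm; "grasp_force": force on a finger pad.
Only numpy, scipy, OpenCV 4.12 (cv2) and the standard library are available. Lean on these libraries where they do the work, as an engineer would, in place of code of your own. Each camera call takes 0.05 s, during which the arm holds its last target. There are 200 camera calls.

## Working session

There is one attempt and no reset: what is moved stays moved. The work goes in short steps, Python scripts to look and compute and a tool call to move; the robot and the scene stay as the last step left them, time stands still between calls to the robot, and variables do not carry over. Pictures are saved under pics/ and viewed, at most 10 in all, crops included, and the job is handed in when it is done.

Besides the shell and the picture viewer there is one more tool, called after "Emit:" by a JSON object that holds its "api" and its "payload", one argument or row to a line. arm_command: Moves the arm, as the interface text tells. Shift numbers are shares of 0.25 m and turn numbers shares of 180 degrees, none past 1 either way. Its arguments: {"type":"object","properties":{"rows":{"type":"array","items":{"type":"array"}},"grip":{"type":"number"}},"required":["rows"]}

```bash
mkdir -p pics; ls; cat > h.py <<'E'
import numpy as np, cv2
from bench import arm
def und(c,px):
    i=arm.camera_info(c);x=(px[0]-i["cx"])/i["fx"];y=(px[1]-i["cy"])/i["fy"]
    rd=np.hypot(x,y);r=rd
    for _ in range(20): r=rd/(1+i["k1"]*r*r)
    s=r/rd if rd>0 else 1
    return np.array([x*s,y*s,1.0]),np.array(i["extrinsics"])
def ptd(c,px,d):
    v,E=und(c,px);return (E@np.r_[v*d,1])[:3]
def ptz(c,px,z):
    v,E=und(c,px);w=E[:3,:3]@v;o=E[:3,3];return o+w*(z-o[2])/w[2]
E
python3 - <<'E'
from h import *
for c in("side","top"):
    im,d=arm.get_image(c);cv2.imwrite(f"pics/{c}0.png",im);np.save(f"d_{c}.npy",d)
    i=arm.camera_info(c);print(c,np.round(i["extrinsics"],3).tolist())
    for q in("pottery_box","pottery_lid","pottery_button","bone_box"):
        for r in arm.spot_in(c,q)[:3]:
            p=r["position"];dd=d[int(p[1]),int(p[0])];print(q,np.round(p),round(r["score"],2),np.round(ptd(c,p,dd)))
s=arm.read_state();print(s["clock"],s["position"],s["ee_rot"])
E
```

```text
pics
side [[-0.985, -0.103, 0.137, 489.941], [-0.171, 0.617, -0.768, 689.687], [-0.005, -0.78, -0.625, 692.322], [0.0, 0.0, 0.0, 1.0]]
pottery_box [276. 270.] 0.86 [540. 247. 171.]
pottery_lid [266. 245.] 0.84 [568. 170. 145.]
bone_box [262. 163.] 0.56 [ 639. -204.   54.]
top [[0.02, -0.99, 0.142, 454.202], [-1.0, -0.021, -0.007, -7.858], [0.01, -0.142, -0.99, 1168.779], [0.0, 0.0, 0.0, 1.0]]
pottery_lid [173. 265.] 0.68 [445. 181. 144.]
pottery_lid [190. 210.] 0.57 [560. 148. 147.]
pottery_button [174. 266.] 0.82 [442. 178. 147.]
bone_box [348. 186.] 0.73 [ 617. -184.  147.]
0.5 [281.22068142 558.10199284 231.26977494] [ 9.72884755e-01 -2.31290404e-01 -1.50604255e-05  5.12628412e-05]
```

View pics/top0.png

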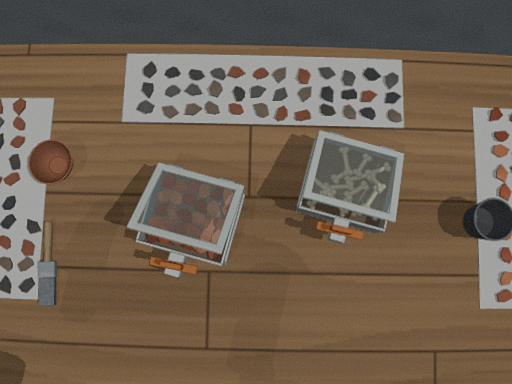

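View pics/side0.png

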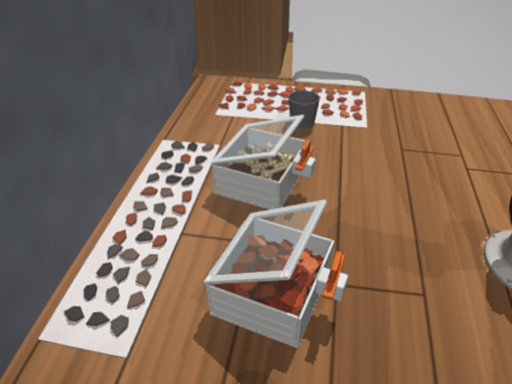

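The top view shows the pottery box on the left, with its lid ajar (hinge edge from about (167,167) to (243,184)) and its orange button at (173,265). The bone box is on the right, around (350,185). The side view shows the pottery box nearest, its lid front edge up at (322,205)–(290,275) and its button at (335,275).

```bash
python3 - <<'E'
from h import *
for c,roi in(("top",(135,245,215,290)),("side",(300,235,360,310))):
    im=cv2.imread(f"pics/{c}0.png");d=np.load(f"d_{c}.npy")
    hsv=cv2.cvtColor(im,cv2.COLOR_BGR2HSV)
    m=(hsv[...,0]<14)&(hsv[...,1]>200)&(hsv[...,2]>110)
    P=np.array([ptd(c,(u,v),d[v,u]) for v in range(roi[1],roi[3]) for u in range(roi[0],roi[2]) if m[v,u] and d[v,u]>0])
    print(c,len(P),np.percentile(P[:,2],[2,25,50,75,98]).round())
    for n,lo,hi in(("bar",98,116),("fin",138,152)):
        Q=P[(P[:,2]>lo)&(P[:,2]<hi)]
        if len(Q)<4: continue
        C=np.cov(Q[:,:2].T);w,V=np.linalg.eigh(C);a=V[:,1]*np.sign(V[1,1])
        t=(Q[:,:2]-Q[:,:2].mean(0))@a
        print(n,len(Q),Q.mean(0).round(1),"yaw from y deg",np.degrees(np.arctan2(-a[0],a[1])).round(1),"ext",(t.max()-t.min()).round())
# white frame in top: points above box
im=cv2.imread("pics/top0.png");d=np.load("d_top.npy");hsv=cv2.cvtColor(im,cv2.COLOR_BGR2HSV)
m=(hsv[...,1]<45)&(hsv[...,2]>120)
P=np.array([ptd("top",(u,v),d[v,u]) for v in range(155,265) for u in range(120,255) if m[v,u] and d[v,u]>0])
F=P[(P[:,2]>85)]
print(len(F),np.percentile(F[:,2],[2,50,98]).round())
r=cv2.minAreaRect(F[:,:2].astype(np.float32));print(r,cv2.boxPoints(r).round())
# plane fit
A=np.c_[F[:,:2],np.ones(len(F))];k=np.linalg.lstsq(A,F[:,2],rcond=None)[0]
for _ in range(5):
    g=abs(A@k-F[:,2])<6;k=np.linalg.lstsq(A[g],F[g,2],rcond=None)[0]
print("slope",np.hypot(k[0],k[1]),"downhill yaw",np.degrees(np.arctan2(-k[1],-k[0])),g.sum())
r=cv2.minAreaRect(F[g][:,:2].astype(np.float32));print(r,cv2.boxPoints(r).round())
B=cv2.boxPoints(r);print([float(np.round(np.r_[b,1]@k)) for b in B])
E
```

```text
top 1 [137. 137. 137. 137. 137.]
side 92 [106. 110. 118. 128. 142.]
bar 40 [451.9 216.3 109.7] yaw from y deg -5.9 ext 32.0
fin 8 [447.1 205.9 140.3] yaw from y deg -32.5 ext 22.0
2689 [ 89. 136. 188.]
((550.47607421875, 159.56654357910156), (200.76515197753906, 203.47157287597656), 75.7632827758789) [[427.  87.]
 [624.  37.]
 [674. 232.]
 [477. 282.]]
slope 0.5793312253232789 downhill yaw -14.339005313055704 2246
((571.1382446289062, 154.315185546875), (200.84820556640625, 160.73141479492188), 75.8106918334961) [[469.  77.]
 [624.  37.]
 [674. 232.]
 [518. 271.]]
[189.0, 96.0, 96.0, 190.0]
```

```bash
python3 - <<'E'
from h import *
im=cv2.imread("pics/top0.png");d=np.load("d_top.npy");hsv=cv2.cvtColor(im,cv2.COLOR_BGR2HSV)
m=(hsv[...,0]<16)&(hsv[...,1]>150)&(hsv[...,2]>90)
m[:255]=0;m[282:]=0;m[:,:142]=0;m[:,204:]=0
v,u=np.nonzero(m);Z=[ptd("top",p,d[p[1],p[0]])[2] for p in zip(u,v)];print(len(u),np.percentile(Z,[5,25,50,75,95]).round())
Q=np.array([ptz("top",p,110) for p in zip(u,v)])
r=cv2.minAreaRect(Q[:,:2].astype(np.float32));print("bar@110",r)
for lo,hi in((95,120),(130,160)):
    g=[lo<z<hi for z in Z];R=np.array([ptd("top",p,d[p[1],p[0]]) for p in zip(u[g],v[g])])
    r=cv2.minAreaRect(R[:,:2].astype(np.float32));w,V=np.linalg.eigh(np.cov(R[:,:2].T));a=V[:,1]*np.sign(V[1,1])
    print(lo,len(R),R.mean(0).round(1),r,np.degrees(np.arctan2(-a[0],a[1])).round(1))
t=im[240:290,130:220];cv2.imwrite("pics/c.png",cv2.resize(t,None,fx=8,fy=8,interpolation=cv2.INTER_CUBIC))
E
```

```text
Traceback (most recent call last):
  File "h.py", line 10, in ptd
    v,E=und(c,px);return (E@np.r_[v*d,1])[:3]
        ~~~^^^^^^
  File "h.py", line 4, in und
    i=arm.camera_info(c);x=(px[0]-i["cx"])/i["fx"];y=(px[1]-i["cy"])/i["fy"]
ValueError: time passes only in moves, steps and waits
```

```bash
sed -i 's/^def und/from functools import lru_cache\ninfo=lru_cache(None)(arm.camera_info)\ndef und/; s/i=arm.camera_info(c)/i=info(c)/' h.py; python3 - <<'E'
from h import *
im=cv2.imread("pics/top0.png");d=np.load("d_top.npy");hsv=cv2.cvtColor(im,cv2.COLOR_BGR2HSV)
m=(hsv[...,0]<16)&(hsv[...,1]>205)&(hsv[...,2]>90)
m[:255]=0;m[282:]=0;m[:,:142]=0;m[:,204:]=0
v,u=np.nonzero(m);Z=np.array([ptd("top",p,d[p[1],p[0]])[2] for p in zip(u,v)]);print(len(u),np.percentile(Z,[5,25,50,75,95]).round())
for lo,hi in((95,120),(130,160)):
    g=(lo<Z)&(Z<hi);R=np.array([ptd("top",p,d[p[1],p[0]]) for p in zip(u[g],v[g])])
    if len(R)<4: continue
    r=cv2.minAreaRect(R[:,:2].astype(np.float32));w,V=np.linalg.eigh(np.cov(R[:,:2].T));a=V[:,1]*np.sign(V[1,1])
    print(lo,len(R),R.mean(0).round(1),r,np.degrees(np.arctan2(-a[0],a[1])).round(1))
t=im[240:290,130:220];cv2.imwrite("pics/c.png",cv2.resize(t,None,fx=8,fy=8,interpolation=cv2.INTER_CUBIC))
E
```

```text
2 [131. 132. 134. 135. 137.]
```

View pics/c.png

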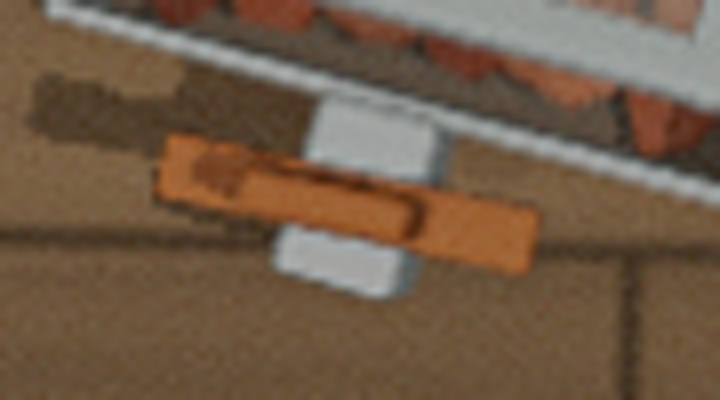

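The crop shows the bar's corners at about (151,256.5), (149.5,265), (197.5,266) and (196,274), and the fin from about (161,263) to (182,268).

```bash
python3 - <<'E'
from h import *
f=lambda x,y,z: ptz("top",(x/8+130-.45,y/8+240-.45),z)
c=[f(168,133,110),f(157,198,110),f(540,208,110),f(530,272,110)]
l=(c[0]+c[1])/2;r=(c[2]+c[3])/2;e=l-r
print("centre",(l+r)/2,"len",np.linalg.norm(e),"yaw",np.degrees(np.arctan2(-e[0],e[1])))
a,b=f(248,180,146),f(410,216,146);e=a-b
print("fin",(a+b)/2,np.linalg.norm(e),np.degrees(np.arctan2(-e[0],e[1])))
p=[f(50,10,90),f(720,190,90)];e=p[0]-p[1];print("front rim yaw",np.degrees(np.arctan2(-e[0],e[1])),p)
E
```

```text
centre [443.73461467 186.06201807 110.        ] len 102.93505876756427 yaw -9.658246703274534
fin [445.19164108 184.53274765 146.        ] 43.470221218289 -10.844558821303298
front rim yaw -13.418432711087798 [array([494.09650209, 274.84350481,  90.        ]), array([449.48872867,  87.86651609,  90.        ])]
```

Emit:
{"api": "arm_command", "payload": {
  "grip": 0,
  "rows": [
    [[0.76, 0.49, 0.0], [0, 0, 0.2]],
    [[0.76, 0.49, 0.0], [0, 0, 0.2]],
    [[0.76, 0.49, 0.0], [0, 0, 0.2]],
    [[0.76, 0.49, 0.0], [0, 0, 0.2]],
    [[0.76, 0.49, 0.0], [0, 0, 0.2]]
  ]
}}

```text
clock: 1.0
position: [396.8, 360.2, 231.7]
ee_rot: [0.852, -0.523, 0.0, 0.0]
contact_force: [-0.2, 1.1, -0.0]
gripper_width: 12.7
grasp_force: 0.0
```

```bash
cat >> h.py <<'E'
from scipy.spatial.transform import Rotation as Ro
def go(x,y,z,psi):
    s=arm.read_state();R=Ro.from_quat(s["ee_rot"]);M=R.as_matrix()
    sh=M.T@(np.array([x,y,z])-s["position"])/250
    cur=np.degrees(np.arctan2(M[1,1],M[0,1]));d=(psi-cur+180)%360-180
    print("t",round(s["clock"],2),"pos",s["position"].round(1),"psi",cur.round(1),"f",s["contact_force"].round(1),"j",s["joints"].round(2),"w",round(s["gripper_width"],1))
    T=Ro.from_euler("z",psi,degrees=True).as_matrix()@np.array([[0,1,0],[1,0,0],[0,0,-1]])@np.diag([1,1,1])
    Y=np.array([np.cos(np.radians(psi)),np.sin(np.radians(psi)),0]);Z=np.array([0,0,-1.]);W=np.c_[np.cross(Y,Z),Y,Z]
    print("shift",sh.round(4),"turn",(Ro.from_matrix(M.T@W).as_rotvec()/np.pi).round(4))
E
sed -i '/    T=Ro/d' h.py
python3 -c "
from h import *
go(512,169,215,-190)"
```

```text
t 1.0 pos [396.8 360.2 231.7] psi -153.1 f [-0.2  1.1 -0. ] j [ 1.04  0.23 -0.21  0.   -1.13 -0.57] w 12.7
shift [ 0.8906 -0.0644  0.0668] turn [ 0.     -0.      0.2053]
```

Emit:
{"api": "arm_command", "payload": {
  "rows": [
    [[0.89, -0.06, 0.06], [0, 0, 0.205]],
    [[0.89, -0.06, 0.06], [0, 0, 0.205]],
    [[0.89, -0.06, 0.06], [0, 0, 0.205]],
    [[0.89, -0.06, 0.06], [0, 0, 0.205]],
    [[0.89, -0.06, 0.06], [0, 0, 0.205]]
  ]
}}

```text
clock: 1.5
position: [512.1, 169.2, 216.2]
ee_rot: [-0.643, 0.766, -0.0, -0.0]
contact_force: [-0.5, 0.1, 0.4]
gripper_width: -0.0
grasp_force: 0.0
```

```bash
python3 -c "
from h import *
go(510,169,140,-190)"
```

```text
t 1.5 pos [512.1 169.2 216.2] psi 170.0 f [-0.5  0.1  0.4] j [ 0.62  0.25 -0.23  0.   -1.09 -0.8 ] w -0.0
shift [0.002  0.0081 0.3047] turn [ 0.     -0.0001 -0.0002]
```

Emit:
{"api": "arm_command", "payload": {
  "rows": [
    [[0, 0, 0.08], [0, 0, 0]],
    [[0, 0, 0.14], [0, 0, 0]],
    [[0, 0, 0.2], [0, 0, 0]],
    [[0, 0, 0.26], [0, 0, 0]],
    [[0, 0, 0.32], [0, 0, 0]]
  ]
}}

```text
clock: 2.0
position: [511.4, 172.4, 136.4]
ee_rot: [-0.645, 0.764, -0.0, 0.001]
contact_force: [-0.3, 0.4, 1.4]
gripper_width: -0.1
grasp_force: 0.9
```

Emit:
{"api": "arm_command", "payload": {
  "rows": [
    [[0, 0, 0.05], [0, 0, 0]],
    [[0, 0, 0.09], [0, 0, 0]],
    [[0, 0, 0.12], [0, 0, 0]],
    [[0, 0, 0.14], [0, 0, 0]],
    [[0, 0, 0.14], [0, 0, 0]]
  ]
}}

```text
clock: 2.5
position: [510.9, 172.2, 100.7]
ee_rot: [-0.645, 0.764, 0.0, -0.0]
contact_force: [0.5, -0.1, -0.2]
gripper_width: 0.1
grasp_force: 0.0
```

Emit:
{"api": "arm_command", "payload": {
  "rows": [
    [[0, 0, 0.004], [0, 0, 0]],
    [[0, 0, 0.008], [0, 0, 0]],
    [[0, 0, 0.012], [0, 0, 0]],
    [[0, 0, 0.012], [0, 0, 0]]
  ]
}}

```text
clock: 2.9
position: [511.3, 172.5, 98.6]
ee_rot: [-0.645, 0.764, -0.0, 0.0]
contact_force: [0.7, 0.9, 0.4]
gripper_width: -0.1
grasp_force: 0.5
```

```bash
python3 - <<'E'
from h import *
im,d=arm.get_image("side");cv2.imwrite("pics/side1.png",cv2.resize(im[170:350,180:400],None,fx=3,fy=3))
go(510,169,96,-190)
E
```

```text
t 2.95 pos [511.3 172.5  98.6] psi 170.4 f [0.3 0.6 1.3] j [ 0.63  0.38 -0.38  0.   -0.81 -0.79] w -0.1
shift [0.0145 0.0027 0.0103] turn [-0.0002  0.0002  0.002 ]
```

View pics/side1.png

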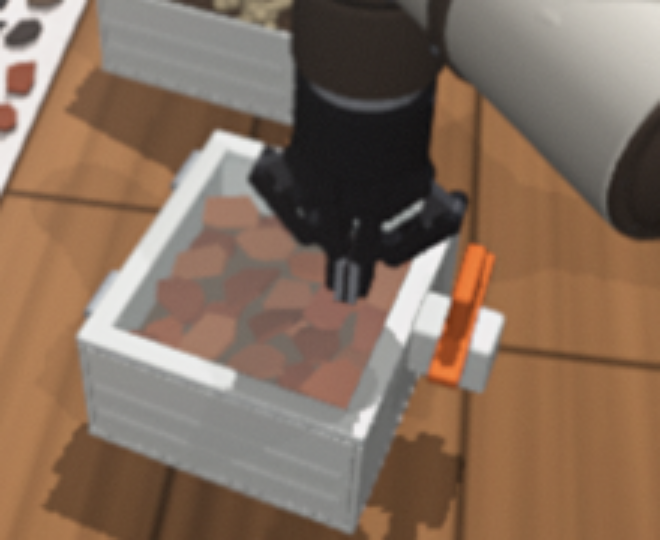

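The lid lies nearly flat under the closed fingers at crop (345,290). The button at (465,315) is untouched. I'll press in small steps until the force shows the stop.

Emit:
{"api": "arm_command", "payload": {
  "rows": [
    [[0, 0, 0.004], [0, 0, 0]],
    [[0, 0, 0.008], [0, 0, 0]],
    [[0, 0, 0.008], [0, 0, 0]]
  ]
}}

```text
clock: 3.25
position: [511.3, 172.5, 98.0]
ee_rot: [-0.645, 0.764, -0.0, 0.0]
contact_force: [-3.5, -0.0, 10.0]
gripper_width: -0.1
grasp_force: 5.0
```

Emit:
{"api": "arm_command", "payload": {
  "rows": [
    [[0, 0, 0.004], [0, 0, 0]],
    [[0, 0, 0.008], [0, 0, 0]],
    [[0, 0, 0.008], [0, 0, 0]]
  ]
}}

```text
clock: 3.55
position: [511.4, 172.5, 97.9]
ee_rot: [-0.646, 0.764, -0.001, 0.001]
contact_force: [-7.4, 0.4, 19.8]
gripper_width: -0.3
grasp_force: 10.1
```

The lid is against its stop: z 98 at 20 N. I'll rise now.

Emit:
{"api": "arm_command", "payload": {
  "rows": [
    [[0, 0, -0.1], [0, 0, 0]],
    [[0, 0, -0.25], [0, 0, 0]],
    [[0, 0, -0.4], [0, 0, 0]],
    [[0, 0, -0.4], [0, 0, 0]]
  ]
}}

```text
clock: 3.95
position: [514.0, 173.7, 200.0]
ee_rot: [-0.646, 0.764, -0.001, 0.006]
contact_force: [0.1, 0.4, 0.4]
gripper_width: -0.2
grasp_force: 0.0
```

```bash
python3 - <<'E'
from h import *
go(446,185.3,180,-190)
im,d=arm.get_image("side")
cv2.imwrite("pics/side2.png",im)
hsv=cv2.cvtColor(im,cv2.COLOR_BGR2HSV);m=(hsv[...,1]<45)&(hsv[...,2]>120)
P=np.array([ptd("side",(u,v),d[v,u]) for v in range(200,330) for u in range(195,345) if m[v,u] and d[v,u]>0])
F=P[(P[:,2]>85)&(P[:,2]<130)];a=np.radians(-14);X=(F[:,0]-561.8)*np.cos(a)+(F[:,1]-156.5)*np.sin(a)
for lo in(-95,-60,-20,20,60): g=(X>lo)&(X<lo+30);print(lo,g.sum(),np.median(F[g,2]).round(1))
E
```

```text
t 3.95 pos [514.  173.7 200. ] psi 170.4 f [0.1 0.4 0.4] j [ 0.63  0.26 -0.25  0.   -1.04 -0.79] w -0.2
shift [1.000e-04 2.765e-01 7.740e-02] turn [-0.003   0.0022  0.0023]
-95 1111 97.1
-60 536 96.9
-20 565 96.8
20 563 97.0
60 1096 97.3
```

The lid is flat and stays shut. Next I'll move above the fin with the fingers open.

Emit:
{"api": "arm_command", "payload": {
  "grip": 0.65,
  "rows": [
    [[0, 0.15, 0.0], [0, 0, 0]],
    [[0, 0.275, 0.05], [0, 0, 0.002]],
    [[0, 0.275, 0.05], [-0.003, 0.002, 0.002]],
    [[0, 0.275, 0.05], [-0.003, 0.002, 0.002]]
  ]
}}

```text
clock: 4.4
position: [442.5, 183.6, 180.9]
ee_rot: [-0.643, 0.766, 0.002, -0.006]
contact_force: [0.5, 1.1, 0.2]
gripper_width: 55.2
grasp_force: 0.0
```

```bash
python3 - <<'E'
from h import *
im,d=arm.get_image("side");cv2.imwrite("pics/side3.png",cv2.resize(im[150:330,230:430],None,fx=3,fy=3))
go(446,185.3,120,-190)
E
```

```text
t 4.45 pos [443.4 183.9 181.3] psi 170.0 f [-0.2 -1.  -0.4] j [ 0.73  0.19 -0.4  -0.   -0.99 -0.9 ] w 55.2
shift [-0.0091 -0.0116  0.245 ] turn [ 0.0031 -0.0022  0.0001]
```

View pics/side3.png

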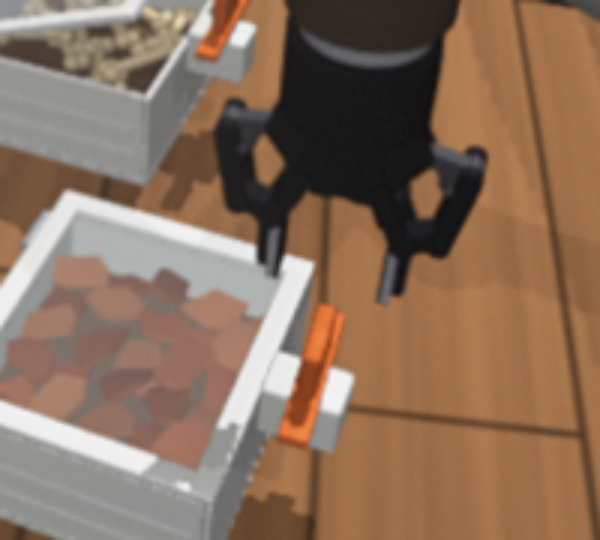

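The open fingers straddle the line above the fin: fingertips at crop (270,270) and (388,300), fin top at (330,310). I'll descend and close.

Emit:
{"api": "arm_command", "payload": {
  "rows": [
    [[-0.008, -0.011, 0.1], [0.003, -0.002, 0]],
    [[-0.008, -0.011, 0.2], [0.003, -0.002, 0]],
    [[-0.008, -0.011, 0.245], [0.003, -0.002, 0]],
    [[-0.008, -0.011, 0.245], [0.003, -0.002, 0]]
  ]
}}

```text
clock: 4.85
position: [445.4, 184.3, 118.9]
ee_rot: [-0.642, 0.766, -0.0, -0.002]
contact_force: [-0.3, 0.3, -0.2]
gripper_width: 55.7
grasp_force: 0.0
```

Emit:
{"api": "arm_command", "payload": {
  "grip": 0,
  "rows": [
    [[0, 0, 0], [0, 0, 0]],
    [[0, 0, 0], [0, 0, 0]],
    [[0, 0, 0], [0, 0, 0]],
    [[0, 0, 0], [0, 0, 0]],
    [[0, 0, 0], [0, 0, 0]]
  ]
}}

```text
clock: 5.35
position: [443.3, 185.6, 121.6]
ee_rot: [-0.642, 0.766, 0.002, -0.001]
contact_force: [-11.7, 6.4, 9.3]
gripper_width: 10.8
grasp_force: 59.4
```

```bash
python3 - <<'E'
from h import *
go(446,185.3,120,-104)
print(arm.read_state()["wrist_torque"])
E
```

```text
t 5.35 pos [443.3 185.6 121.6] psi 169.9 f [-11.7   6.4   9.3] j [ 0.73  0.26 -0.49 -0.   -0.83 -0.91] w 10.8
shift [-0.0006 -0.0109  0.0064] turn [ 0.0008  0.001  -0.4781]
[ 1.51259567  3.42675393 -0.1186594 ]
```

The fin is gripped (opening 10.8 mm), and the side force shows I'm about 2.5 mm off. I'll ease that out and turn.

Emit:
{"api": "arm_command", "payload": {
  "rows": [
    [[0, 0.01, -0.01], [0, 0, 0]],
    [[0, 0.01, -0.01], [0, 0, -0.047]],
    [[0, 0.01, -0.01], [0, 0, -0.094]],
    [[0, 0.01, -0.01], [0, 0, -0.14]],
    [[0, 0.01, -0.01], [0, 0, -0.18]]
  ]
}}

```text
clock: 5.85
position: [442.8, 185.7, 121.8]
ee_rot: [0.832, -0.555, -0.001, -0.0]
contact_force: [1.8, 3.0, -11.2]
gripper_width: 10.8
grasp_force: 61.1
```

```bash
python3 - <<'E'
from h import *
go(443.5,185.8,121.6,-104)
print(arm.read_state()["wrist_torque"])
E
```

```text
t 5.85 pos [442.8 185.7 121.8] psi -157.4 f [  1.8   3.  -11.2] j [ 0.74  0.26 -0.49 -0.   -0.82 -0.34] w 10.8
shift [ 0.0008 -0.0028  0.0007] turn [-1.000e-04  4.000e-04 -2.965e-01]
[ 0.70945651 -0.64604568 -0.10739557]
```

Emit:
{"api": "arm_command", "payload": {
  "rows": [
    [[0, 0, 0.004], [0, 0, -0.047]],
    [[0, 0, 0.004], [0, 0, -0.094]],
    [[0, 0, 0.004], [0, 0, -0.14]],
    [[0, 0, 0.004], [0, 0, -0.187]],
    [[0, 0, 0.004], [0, 0, -0.22]]
  ]
}}

```text
clock: 6.35
position: [442.5, 185.6, 121.7]
ee_rot: [0.971, -0.24, -0.001, -0.0]
contact_force: [-2.1, 0.9, -4.4]
gripper_width: 10.6
grasp_force: 62.1
```

```bash
python3 - <<'E'
from h import *
go(443.5,185.8,121.6,-104)
print(arm.read_state()["wrist_torque"])
E
```

```text
t 6.35 pos [442.5 185.6 121.7] psi -117.8 f [-2.1  0.9 -4.4] j [ 0.74  0.26 -0.49 -0.   -0.82  0.35] w 10.6
shift [ 0.003  -0.0026  0.0004] turn [-0.0001  0.0004 -0.0765]
[ 0.57906633  0.26172582 -0.07164054]
```

Emit:
{"api": "arm_command", "payload": {
  "rows": [
    [[0, 0, 0], [0, 0, -0.04]],
    [[0, 0, 0], [0, 0, -0.065]],
    [[0, 0, 0], [0, 0, -0.08]],
    [[0, 0, 0], [0, 0, -0.08]]
  ]
}}

```text
clock: 6.75
position: [442.5, 185.5, 121.7]
ee_rot: [0.993, -0.119, -0.001, -0.0]
contact_force: [-2.0, 1.2, -4.7]
gripper_width: 10.6
grasp_force: 62.2
```

```bash
python3 - <<'E'
from h import *
go(443.5,185.8,121.6,-104)
print(arm.read_state()["wrist_torque"])
E
```

```text
t 6.75 pos [442.5 185.5 121.7] psi -103.7 f [-2.   1.2 -4.7] j [ 0.74  0.26 -0.49 -0.   -0.82  0.6 ] w 10.6
shift [ 0.0036 -0.0022  0.0005] turn [-0.0001  0.0004  0.0017]
[ 0.73514863  0.51314658 -0.13283133]
```

Torque is still only friction, so I'll turn on in small steps to find the stop.

Emit:
{"api": "arm_command", "payload": {
  "rows": [
    [[0, 0, 0], [0, 0, -0.008]],
    [[0, 0, 0], [0, 0, -0.015]],
    [[0, 0, 0], [0, 0, -0.015]]
  ]
}}

```text
clock: 7.05
position: [442.5, 185.4, 121.7]
ee_rot: [0.995, -0.096, -0.001, -0.0]
contact_force: [-5.0, 3.1, -3.5]
gripper_width: 10.8
grasp_force: 67.2
```

```bash
python3 - <<'E'
from h import *
go(443.5,185.8,121.6,-104)
print(arm.read_state()["wrist_torque"])
E
```

```text
t 7.05 pos [442.5 185.4 121.7] psi -101.1 f [-5.   3.1 -3.5] j [ 0.74  0.26 -0.49 -0.   -0.82  0.64] w 10.8
shift [ 0.0037 -0.0022  0.0006] turn [-0.0001  0.0005  0.0163]
[ 1.07352855  1.14555098 -1.21673963]
```

That is the firm stop: 1.2 N m. I'll let go and rise.

Emit:
{"api": "arm_command", "payload": {
  "grip": 0.65,
  "rows": [
    [[0, 0, 0], [0, 0, 0]],
    [[0, 0, 0], [0, 0, 0]],
    [[0, 0, 0], [0, 0, 0]],
    [[0, 0, 0], [0, 0, 0]]
  ]
}}

```text
clock: 7.45
position: [443.8, 185.6, 122.6]
ee_rot: [0.996, -0.094, 0.001, -0.0]
contact_force: [-1.4, -0.2, 1.1]
gripper_width: 55.5
grasp_force: 0.0
```

Emit:
{"api": "arm_command", "payload": {
  "rows": [
    [[0, 0, -0.1], [0, 0, 0]],
    [[0, 0, -0.3], [0, 0, 0]],
    [[0, 0, -0.5], [0, 0, 0]],
    [[0, 0, -0.6], [0, 0, 0]],
    [[0, 0, -0.6], [0, 0, 0]]
  ]
}}

```text
clock: 7.95
position: [445.3, 186.6, 277.1]
ee_rot: [0.996, -0.095, 0.004, -0.003]
contact_force: [0.7, 0.3, -0.7]
gripper_width: 55.6
grasp_force: 0.0
```

```bash
python3 - <<'E'
from h import *
im,d=arm.get_image("side");cv2.imwrite("pics/side4.png",cv2.resize(im[150:350,190:410],None,fx=3,fy=3))
go(443,186,270,-104)
E
```

```text
t 8.0 pos [443.9 186.  274.2] psi -100.9 f [-1.1  0.1 -0.7] j [ 0.74  0.1  -0.26  0.   -1.2   0.65] w 55.3
shift [-0.0037  0.0006  0.0168] turn [-0.0013 -0.0011  0.0174]
```

View pics/side4.png

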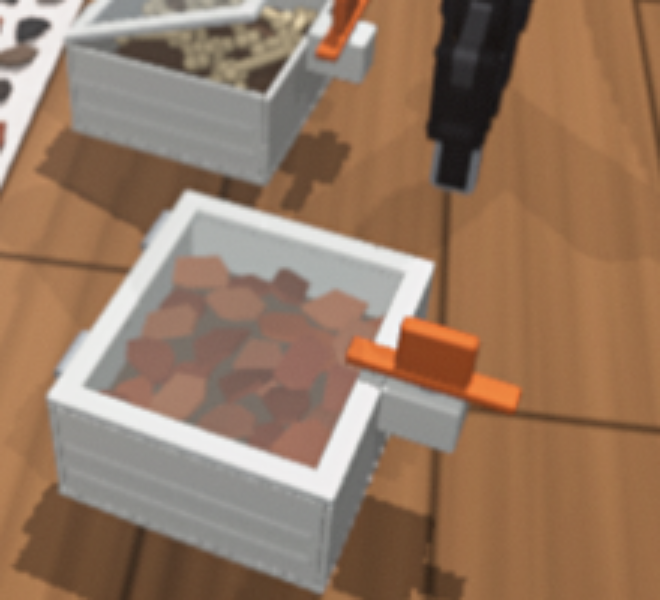

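The lid is flat. The button bar runs from crop (350,350) to (518,400), square over the lid edge, and the gripper is clear above it.

```bash
python3 -c "
from bench import arm
print(arm.job_done())"
```

```text
the job is handed in; nothing more can be done
None
```

The pottery box lid is fully shut, its turnbutton is turned against its stop square across the lid edge, the gripper has let go and is clear, the bone box was not touched, and the job is handed in at about 8 s on the robot's clock.

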